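Put the month stick away in the slide-panel box

TASK

Put the loose month stick, which lies on the bench, away in the wooden stick box: slide the box's flush panel fully open, let the stick down into the bay next to the stick already filed there, and slide the panel fully home again. The panel has no handle or notch, so move it by pressing down on it with the fingertips and dragging it along; it is thin plywood that cracks above about 25 N (2.5 kg) of push, yet too light a touch just slips. Do not shove the box or the things lying near it, and do not drop the stick in from a height.

Things in the scene. Friction and masses are not known exactly. Their poses are not given: they have to be found in the camera images.
- till: Pine stick box standing loose on the bench, 244 mm long (its x), 138 mm wide (its y), about 1.1 kg. Origin: centre of its underside, z up. Rails 10 mm thick, tops at z = 42 mm. Its -x half, roughly towards the robot, has the bay under a bare plywood panel, 136 x 117 x 5.5 mm, that slides along x between the side rails, a slack fit in worn grooves.
- panel (a joint): The panel's slide in m along the box's +x: 0 = shut against the front rail, 0.084 = fully open, at its stop. It stays where left. Some 4.5 N along x moves it; friction coefficient under a fingertip roughly 1, different every run, so press down some 8 to 12 N; the robot's whole push on it must stay under 25 N. Press 15 to 30 mm behind its front edge, to clear rail and fixed top.
- front_rail (a point): Middle of the front (-x) rail's inner upper edge: box frame x = -112 mm, y = 0, z = 42 mm; axes as the box's. Fixed to the box; the panel's front edge lies here when shut, and further along +x by the joint's value when open. The panel's flat top lies flush with this height or up to 4 mm lower, differently every run: no reading tells it, feel for it.
- top_edge (a point): Middle of the upper front edge of the box's fixed wooden top: box frame x = +16 mm, y = 0, z = 50 mm. The top is 8 mm thick and covers the box from here to its +x end; the panel slides in under it. With the panel fully open a strip of it 44 mm wide stays bare in front of this edge.
- bay_floor (a point): Centre of the bay's floor: box frame x = -70 mm, y = 0, z = 6 mm; axes as the box's. The bay is 84 mm (x) by 118 mm (y), 36 mm deep below the rails. A like stick is filed in it, along y at its +x side, fixed, and leaves free x = -42 to +27 mm from this point. The panel's underside passes 26 to 30 mm above the floor.
- stick_mid (a point): Centre of the loose month stick, half-way up: pine, 13 mm wide (its x; 14 at most), 104 mm long (its y), 23 mm high (its z), some 30 g, standing on a narrow long face on the bench at the start. Grip it across its width. It fits into the bay only lying along the box's y, like the one filed there.
- cube: Pine day cube, 49 x 53 x 47 mm, origin at the centre of its underside. A bystander: leave it.
- rubber: Eraser, 20 x 42 x 13 mm, origin at the centre of its underside. A bystander: leave it.

How it is judged:
By the outcome, as a careful person would: the job done as asked, in the order asked, and still so for the second after the job is handed in, with the robot touching nothing.
It also fails if it takes over 72 s, if anything falls off the work surface, if the arm or the gripper's body presses on something with over 40 N, if the wrist force passes 120 N, or if a joint passes its speed limit or range.

ROBOT

A 6-joint arm with a two-finger parallel gripper is mounted at the origin on a cart in front of the work surface, level with it; the furniture and walls round the work are solid. World frame = base frame: x ahead of the robot, y to its left, z up, the work surface at z = 0. Lengths are in m, angles in rad, forces in N, time in s.
With the tool pointing down it reaches from about 0.275 to 0.875 m from the base axis. Payload 12.5 kg.
Tool frame: the origin (TCP) lies midway between the tips of the shut fingers; the grasp point (between the pads) lies 19 mm behind it; z points along the fingers, y is the line along which they close (so a half turn about z gives the same grasp; the last joint's range is limited). The gripper opens to 85 mm and grips with 20 to 120 N. Pads are 22 mm wide; open, the fingers measure 114 mm over their backs; the gripper's body (76 mm by 85 mm) begins 54 mm behind the grasp point. The pads swing forward as they close: fully open they stand 13 mm farther back than shut.
Start: joints at [-1.237, 0.351, 1.652, -0, 1.139, -0.085], TCP at [0.224, -0.502, 0.231] pointing down, gripper open.
Joint ranges: [-2.75, 2.75], [-0.79, 2.1], [0.01, 2.65], [-1.57, 4.71], [0.07, 3.14], [-2.87, 2.87]. Speed limits (rad/s): [2.22, 2.22, 2.79, 3.14, 3.14, 3.14].

INTERFACE

Orientations are given as a unit quaternion [x, y, z, w].
In Python, from rig import bot gives the robot as it stands.
- The arm moves only by the tool move_arm, never from a script. Its argument "deltas" is a list of rows, each a list of 3 entries, a list of its own where there are three numbers: the shift along the tool's x, y, z in mm, then the turn, a rotation vector about the tool's x, y, z in degrees, then the opening, from 0 (shut) to 1 (fully open). In form: [[[x, y, z], [wx, wy, wz], grip], ...]. A call has exactly 8 rows; each row is the pose to reach, as a shift and turn from the pose commanded when the call began, along the tool's axes at that moment; what a row does not reach only later rows make up. A row lasts 1/10 s, in which the tool goes at most 50 mm and 8.59 degrees, less where a joint would pass 70% of its speed; a pose out of reach is approached as far as the arm can. A call with a gripper value outside its range is refused whole. The fingers move at their own pace and stop on an object; "force" is the grip in N (left out, the last holds). Time passes only in rows, so rows that repeat a pose let the fingers close, or fill a call up. It gives the time, the measured TCP pose, the force, the opening and the grip force at its end, in the units of the state.
- bot.observe(): the state, without advancing time (a new reading comes with each control period).
- bot.grab_frame(name): name is "scene" or "top" or "wrist"; returns (picture, depth): 480x640x3 uint8, red, green, blue; 480x640 float32, m along the optical axis (not along the pixel's ray), 0 where there is no reading.
- bot.camera_params(name): a dict with "fx", "fy", "cx", "cy" (pixels), "pose" (4x4, takes a point from camera to world coordinates); the wrist camera has in their place "T_tool_cam" (4x4, takes a point from camera to tool coordinates, whose origin is the TCP and whose axes are the flange's). Camera axes: x right, y up, looking along -z (the intrinsics and any distortion apply to the point x, -y, -z); pixel columns grow to the right and rows downward; lengths in m; the calibration is good to about 2 mm. The wrist camera is an equidistant fisheye: a pixel r from the principal point sees the ray r / f radians off the axis. A picture is of the moment at which its call begins: read the wrist's pose just before it. camera_params takes no time and is no camera call.
- bot.sign_off(): hands the job in; it is judged then, once.
Trained networks look in the newest picture that a camera, given by its name, has taken for a name from the list of things; names that differ only in an ending like _2 or _b are one class to them, and where a whole thing is asked for, a point or a joint stands for the part that bears it (a point fixed in the world has none). Each returns a list of dicts, best first, with "score" (0 to 1); they miss things now and then, are a little off and sometimes report something else, mostly with a low value. They report only what shows in the picture. A call takes as long as a camera call.
- bot.boxes_of(camera, thing): "extent" ([centre column, centre row, width, height] in pixels, round what is visible of it).
- bot.trace(camera, thing): "pixels" (480x640 bool, what is visible of it) and "extent" ([centre column, centre row, width, height] in pixels, round what is visible of it).
The state is a dict: "time_s": time; "joint_pos": joint angles; "joint_vel": joint speeds; "tau": joint torques, N m; "ee_pos": TCP position; "orientation": TCP orientation; "force": force on the tool from outside, world axes, zero at the start; "ft_torque": the same for the moment, N m; "width": finger opening in m; "grip_force": force on a finger pad.
Only numpy, scipy, OpenCV 4.12 (cv2) and the standard library are available. Lean on these libraries where they do the work, as an engineer would, in place of code of your own. Each camera call takes 0.05 s, during which the arm holds its last target. There are 200 camera calls.

## Working session

There is one attempt and no reset: what is moved stays moved. The work goes in short steps, Python scripts to look and compute and a tool call to move; the robot and the scene stay as the last step left them, time stands still between calls to the robot, and variables do not carry over. Pictures are saved under pics/ and viewed, at most 10 in all, crops included, and the job is handed in when it is done.

Besides the shell and the picture viewer there is one more tool, called after "Request:" in YAML: its name, and indented under it one key for each argument. move_arm: Moves the arm, as the interface text tells. Its arguments: {"type":"object","properties":{"deltas":{"type":"array"},"force":{"type":"number"}},"required":["deltas"]}

```bash
ls; mkdir -p pics; python3 - <<'E'
from rig import bot
import cv2,numpy as np
ims=[]
for c in ("top","scene"):
    p,d=bot.grab_frame(c); np.savez(f"{c}.npz",p=p,d=d); 
    cv2.imwrite(f"pics/{c}1.png",p[:,:,::-1])
    k=bot.camera_params(c); print(c,{a:np.round(b,4).tolist() for a,b in k.items()})
    for t in ("till","panel","stick_mid","cube","rubber"):
        r=bot.trace(c,t)
        print(t,[(round(x["score"],2),np.round(x["extent"]).tolist()) for x in r[:3]])
        if r: np.save(f"{c}_{t}.npy",r[0]["pixels"])
s=bot.observe();print(s)
E
```

```text
pics
top {'fx': 552.27, 'fy': 552.27, 'cx': 308.9242, 'cy': 237.4641, 'pose': [[-0.0254, 0.9932, -0.114, 0.4818], [-0.9997, -0.0246, 0.0089, 0.0185], [0.006, 0.1141, 0.9934, 0.9224], [0.0, 0.0, 0.0, 1.0]]}
till [(0.61, [250.0, 248.0, 143.0, 172.0])]
panel [(0.41, [368.0, 175.0, 22.0, 19.0])]
stick_mid [(0.66, [390.0, 295.0, 18.0, 61.0])]
cube [(0.79, [409.0, 211.0, 43.0, 40.0])]
rubber [(0.69, [368.0, 174.0, 22.0, 22.0])]
scene {'fx': 561.1379, 'fy': 561.1379, 'cx': 312.8698, 'cy': 241.4607, 'pose': [[-0.9057, 0.1864, -0.3808, 0.2301], [-0.4238, -0.4177, 0.8037, 0.6904], [-0.0093, 0.8892, 0.4573, 0.4471], [0.0, 0.0, 0.0, 1.0]]}
till [(0.91, [270.0, 294.0, 186.0, 83.0])]
panel [(0.89, [306.0, 281.0, 96.0, 37.0])]
stick_mid [(0.74, [379.0, 243.0, 66.0, 21.0])]
cube [(0.74, [318.0, 215.0, 41.0, 37.0])]
rubber [(0.62, [266.0, 231.0, 18.0, 12.0])]
{'time_s': 0.6, 'joint_pos': array([-1.23659990e+00,  3.50687790e-01,  1.65178180e+00, -1.55016129e-05,
        1.13910984e+00, -8.46158125e-02]), 'joint_vel': array([-1.53729169e-03,  2.07130590e-05, -1.57487374e-03,  9.02716785e-04,
       -2.09731835e-04, -9.17031621e-04]), 'tau': array([ 1.37339492e-03, -5.05852354e+01, -2.91567796e+01,  2.65951314e-05,
        8.28220545e-04, -3.72627710e-05]), 'ee_pos': array([ 0.22368099, -0.50245208,  0.23130318]), 'orientation': array([ 9.78153868e-01,  2.07882204e-01, -6.16219031e-06,  7.43578963e-06]), 'force': array([-0.14246927, -0.63269369, -0.17117718]), 'ft_torque': array([-0.00201136,  0.00223293,  0.05975955]), 'grip_force': 0.0, 'width': 0.08519076581529539}
```

View pics/top1.png

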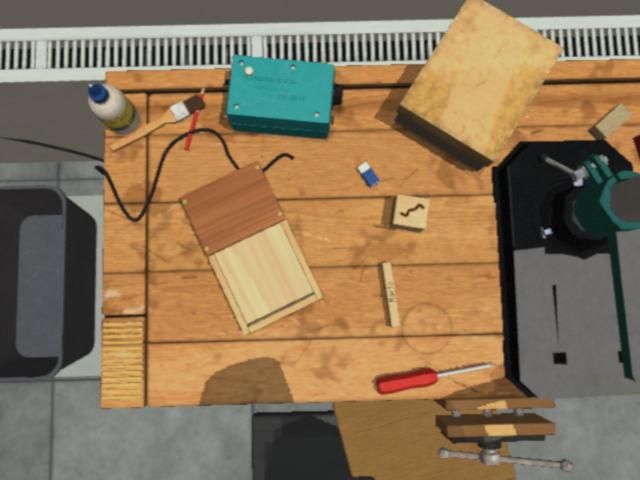

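View pics/scene1.png

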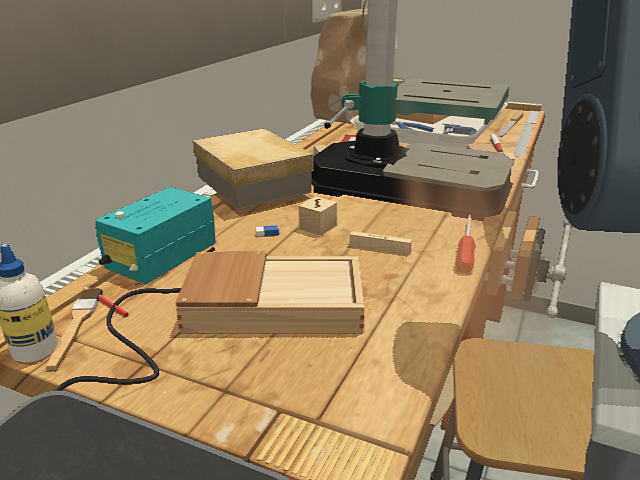

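The top view shows the box at about (250,248) with its front towards the lower right. The stick is at (390,295), the cube at (409,211) and the eraser at (368,174). The scene view shows the same layout with the panel shut. Next I'll fit poses from the depth data.

```bash
cat > h.py <<'E'
import numpy as np,cv2
from rig import bot
from scipy.spatial.transform import Rotation as R
def cloud(c,d):
    k=bot.camera_params(c); v,u=np.mgrid[:480,:640]
    P=np.stack([(u-k["cx"])/k["fx"]*d,-(v-k["cy"])/k["fy"]*d,-d],-1)
    T=k["pose"]; return P@T[:3,:3].T+T[:3,3]
E
python3 - <<'E'
from h import *
for c in ("top","scene"):
    z=np.load(c+".npz"); W=cloud(c,z["d"]); ok=z["d"]>0
    for t,lo,hi in (("till",.034,.07),("stick_mid",.016,.04),("cube",.035,.06),("rubber",.006,.03)):
        m=np.load(f"{c}_{t}.npy"); m=cv2.dilate(m.astype(np.uint8),np.ones((9,9)))>0
        q=W[m&ok]; g=q[:,2]; s=q[(g>lo)&(g<hi)]
        (cx,cy),(w,h),a=cv2.minAreaRect(s[:,:2].astype(np.float32)*1000)
        print(c,t,len(s),"c",round(cx,1),round(cy,1),"size",round(w,1),round(h,1),"ang",round(a,1),"ztop",np.round(np.percentile(s[:,2],[5,50,95])*1000,1), "bench",np.round(np.median(g[g<.008])*1000,1) if (g<.008).any() else None)
        if t=="till":
            f=s[s[:,2]>.046]; print("  fixedtop",cv2.minAreaRect(f[:,:2].astype(np.float32)*1000), np.median(f[:,2]))
            f=s[(s[:,2]<.0455)]; print("  rest",cv2.minAreaRect(f[:,:2].astype(np.float32)*1000), np.median(f[:,2]))
E
```

```text
top till 12979 c 570.5 104.8 size 245.0 138.4 ang 24.4 ztop [39.2 43.8 53.2] bench 1.5
  fixedtop ((571.0913696289062, 104.53427124023438), (242.54922485351562, 138.32778930664062), 24.620018005371094) 0.051266551387908366
  rest ((559.5986328125, 99.84445190429688), (221.0034942626953, 138.360595703125), 24.3801212310791) 0.04148978402276127
top stick_mid 578 c 489.5 -118.8 size 103.6 14.0 ang 6.2 ztop [21.1 24.6 27.3] bench 1.6
top cube 1065 c 620.8 -153.5 size 53.7 49.8 ang 79.4 ztop [44.  48.4 51. ] bench 1.6
top rubber 298 c 691.4 -91.2 size 42.1 20.6 ang 33.9 ztop [ 9.5 13.4 16.1] bench 1.5
scene till 10077 c 569.5 105.2 size 243.8 142.6 ang 24.5 ztop [37.4 40.9 50.1] bench -0.2
  fixedtop ((631.8336181640625, 134.04888916015625), (106.08592224121094, 140.05506896972656), 24.177518844604492) 0.049275360947574454
  rest ((569.4900512695312, 105.19688415527344), (243.81910705566406, 142.55223083496094), 24.490962982177734) 0.03923336236738745
scene stick_mid 423 c 488.9 -118.1 size 104.2 19.0 ang 6.2 ztop [16.7 21.5 23.3] bench -0.5
scene cube 524 c 619.6 -151.8 size 58.4 51.9 ang 79.2 ztop [36.6 45.4 47.2] bench -0.7
scene rubber 158 c 690.9 -89.7 size 40.8 20.3 ang 35.5 ztop [ 6.6 10.7 12.8] bench -0.6
```

Request:
move_arm:
  deltas:
    - [[36,-32,0],[0,0,0],0]
    - [[72,-63,0],[0,0,0],0]
    - [[108,-95,0],[0,0,0],0]
    - [[144,-126,0],[0,0,0],0]
    - [[180,-158,0],[0,0,0],0]
    - [[216,-190,0],[0,0,0],0]
    - [[252,-221,0],[0,0,0],0]
    - [[288,-253,0],[0,0,0],0]
  force: 40

```text
time_s: 1.4
ee_pos: [0.3844, -0.1524, 0.2316]
orientation: [0.978, 0.208, 0.0, 0.0]
force: [0.8, -0.8, 0.1]
width: -0.0002
grip_force: 0.0
```

Request:
move_arm:
  deltas:
    - [[36,-32,10],[0,0,0],0]
    - [[72,-63,30],[0,0,0],0]
    - [[108,-95,50],[0,0,0],0]
    - [[144,-126,70],[0,0,0],0]
    - [[173,-150,100],[0,0,0],0]
    - [[185,-160,120],[0,0,0],0]
    - [[185,-160,130],[0,0,0],0]
    - [[185,-160,130],[0,0,0],0]

```text
time_s: 2.2
ee_pos: [0.4869, 0.067, 0.1003]
orientation: [0.978, 0.208, -0.001, -0.0]
force: [-0.4, -0.6, -0.5]
width: 0.0004
grip_force: 0.0
```

```bash
cat >> h.py <<'E'
C=np.array([570,105.]);A=np.radians(24.4)
def st(p=True):
    s=bot.observe(); r=R.from_quat(s["orientation"]); M=r.as_matrix()
    yaw=np.degrees(np.arctan2(M[1,0],M[0,0])); e=s["ee_pos"]*1000
    d=e[:2]-C; bx=np.array([d@[np.cos(A),np.sin(A)],d@[-np.sin(A),np.cos(A)]])
    if p: print("t",round(s["time_s"],2),"tcp",e.round(1),"yaw",yaw.round(2),"box",bx.round(1),"F",s["force"].round(1),"w",round(s["width"]*1000,1),"g",round(s["grip_force"],1),"z",M[:,2].round(3))
    return s,M,e
def go(x,y,z,yaw=None):
    s,M,e=st(); cur=np.degrees(np.arctan2(M[1,0],M[0,0]))
    print("delta",(M.T@(np.array([x,y,z])-e)).round(1),"wz",None if yaw is None else round(-((yaw-cur+180)%360-180),1))
def gobox(bx,by,z,yaw=None):
    p=C+[bx*np.cos(A)-by*np.sin(A),bx*np.sin(A)+by*np.cos(A)]; go(p[0],p[1],z,yaw)
E
python3 -c "
from h import *
gobox(-90,0,55,24.4)"
```

```text
t 2.2 tcp [486.9  67.  100.3] yaw 24.04 box [-91.3  -0.3] F [-0.4 -0.6 -0.5] w 0.4 g 0.0 z [-0.003 -0.    -1.   ]
delta [ 1.4 -0.3 45.3] wz -0.4
```

Request:
move_arm:
  deltas:
    - [[1,0,25],[0,0,-0.4],0]
    - [[1,0,45],[0,0,-0.4],0]
    - [[1,0,54],[0,0,-0.4],0]
    - [[1,0,56],[0,0,-0.4],0]
    - [[1,0,57],[0,0,-0.4],0]
    - [[1,0,57.5],[0,0,-0.4],0]
    - [[1,0,58],[0,0,-0.4],0]
    - [[1,0,58],[0,0,-0.4],0]

```text
time_s: 3.0
ee_pos: [0.489, 0.0677, 0.0437]
orientation: [0.977, 0.211, 0.0, 0.0]
force: [-0.3, 1.2, -0.2]
width: 0.0003
grip_force: 0.0
```

Request:
move_arm:
  deltas:
    - [[0,0,0.2],[0,0,0],0]
    - [[0,0,0.4],[0,0,0],0]
    - [[0,0,0.6],[0,0,0],0]
    - [[0,0,0.8],[0,0,0],0]
    - [[0,0,1],[0,0,0],0]
    - [[0,0,1],[0,0,0],0]
    - [[0,0,1],[0,0,0],0]
    - [[0,0,1],[0,0,0],0]

```text
time_s: 3.8
ee_pos: [0.4888, 0.0676, 0.0423]
orientation: [0.977, 0.211, -0.0, -0.0]
force: [-0.2, 0.1, -0.3]
width: -0.0001
grip_force: 0.0
```

Request:
move_arm:
  deltas:
    - [[0,0,0.2],[0,0,0],0]
    - [[0,0,0.4],[0,0,0],0]
    - [[0,0,0.6],[0,0,0],0]
    - [[0,0,0.8],[0,0,0],0]
    - [[0,0,1],[0,0,0],0]
    - [[0,0,1],[0,0,0],0]
    - [[0,0,1],[0,0,0],0]
    - [[0,0,1],[0,0,0],0]

```text
time_s: 4.6
ee_pos: [0.4888, 0.0676, 0.0413]
orientation: [0.977, 0.211, 0.0, 0.0]
force: [-0.4, 0.3, 0.1]
width: -0.0001
grip_force: 0.0
```

Request:
move_arm:
  deltas:
    - [[0,0,0.2],[0,0,0],0]
    - [[0,0,0.4],[0,0,0],0]
    - [[0,0,0.6],[0,0,0],0]
    - [[0,0,0.8],[0,0,0],0]
    - [[0,0,1],[0,0,0],0]
    - [[0,0,1],[0,0,0],0]
    - [[0,0,1],[0,0,0],0]
    - [[0,0,1],[0,0,0],0]

```text
time_s: 5.4
ee_pos: [0.4888, 0.0676, 0.0403]
orientation: [0.977, 0.211, 0.0, -0.0]
force: [-0.5, 0.1, -0.2]
width: 0.0002
grip_force: 0.0
```

Request:
move_arm:
  deltas:
    - [[0,0,0.2],[0,0,0],0]
    - [[0,0,0.4],[0,0,0],0]
    - [[0,0,0.6],[0,0,0],0]
    - [[0,0,0.8],[0,0,0],0]
    - [[0,0,1],[0,0,0],0]
    - [[0,0,1],[0,0,0],0]
    - [[0,0,1],[0,0,0],0]
    - [[0,0,1],[0,0,0],0]

```text
time_s: 6.2
ee_pos: [0.4887, 0.0676, 0.0393]
orientation: [0.977, 0.211, -0.0, -0.0]
force: [-1.6, -1.0, 4.8]
width: -0.0
grip_force: 2.5
```

Request:
move_arm:
  deltas:
    - [[0,0,0.1],[0,0,0],0]
    - [[0,0,0.2],[0,0,0],0]
    - [[0,0,0.3],[0,0,0],0]
    - [[0,0,0.4],[0,0,0],0]
    - [[0,0,0.4],[0,0,0],0]
    - [[0,0,0.4],[0,0,0],0]
    - [[0,0,0.4],[0,0,0],0]
    - [[0,0,0.4],[0,0,0],0]

```text
time_s: 7.0
ee_pos: [0.4886, 0.0675, 0.039]
orientation: [0.977, 0.211, -0.0, 0.0]
force: [-4.3, -1.8, 7.9]
width: -0.0003
grip_force: 4.1
```

Request:
move_arm:
  deltas:
    - [[0,0,0.2],[0,0,0],0]
    - [[1,0,0.2],[0,0,0],0]
    - [[2,0,0.2],[0,0,0],0]
    - [[4,0,0.2],[0,0,0],0]
    - [[6,0,0.2],[0,0,0],0]
    - [[8,0,0.2],[0,0,0],0]
    - [[10,0,0.2],[0,0,0],0]
    - [[12,0,0.2],[0,0,0],0]

```text
time_s: 7.8
ee_pos: [0.4997, 0.0725, 0.039]
orientation: [0.977, 0.211, -0.0, 0.0]
force: [-4.5, -2.4, 10.2]
width: 0.0001
grip_force: 4.9
```

Request:
move_arm:
  deltas:
    - [[3,0,0],[0,0,0],0]
    - [[6,0,0],[0,0,0],0]
    - [[9,0,0],[0,0,0],0]
    - [[12,0,0],[0,0,0],0]
    - [[15,0,0],[0,0,0],0]
    - [[18,0,0],[0,0,0],0]
    - [[21,0,0],[0,0,0],0]
    - [[24,0,0],[0,0,0],0]

```text
time_s: 8.6
ee_pos: [0.5217, 0.0825, 0.0391]
orientation: [0.977, 0.211, -0.0, 0.0]
force: [-3.6, -1.6, 10.0]
width: 0.0003
grip_force: 5.2
```

```bash
python3 - <<'E'
from h import *
p,d=bot.grab_frame("scene"); st()
cv2.imwrite("pics/s2.png",cv2.resize(p[200:360,160:420],None,fx=2.5,fy=2.5)[:,:,::-1])
E
```

```text
t 8.65 tcp [522.1  82.6  39.2] yaw 24.4 box [-52.9  -0.6] F [-3.4 -0.5  9.8] w 0.2 g 4.5 z [ 0. -0. -1.]
```

View pics/s2.png

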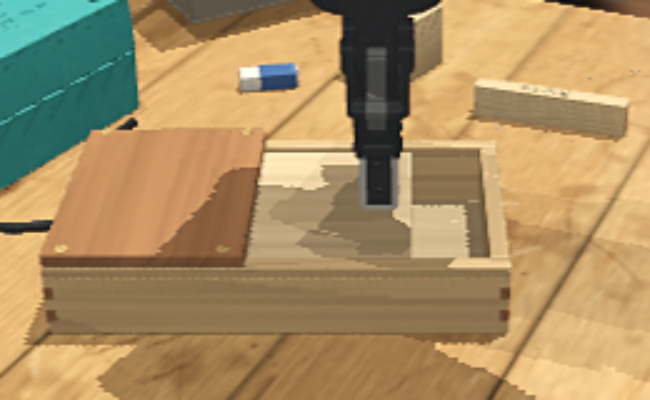

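The crop shows the panel moving with the fingers: its front edge is at about x=410 in the crop, so it is roughly 36 mm open.

Request:
move_arm:
  deltas:
    - [[4,0,0],[0,0,0],0]
    - [[8,0,0],[0,0,0],0]
    - [[12,0,0],[0,0,0],0]
    - [[16,0,0],[0,0,0],0]
    - [[20,0,0],[0,0,0],0]
    - [[24,0,0],[0,0,0],0]
    - [[28,0,0],[0,0,0],0]
    - [[32,0,0],[0,0,0],0]

```text
time_s: 9.45
ee_pos: [0.5509, 0.0957, 0.0392]
orientation: [0.977, 0.211, 0.0, 0.0]
force: [-3.7, -1.9, 11.0]
width: 0.0001
grip_force: 5.3
```

Request:
move_arm:
  deltas:
    - [[2,0,0],[0,0,0],0]
    - [[4,0,0],[0,0,0],0]
    - [[6,0,0],[0,0,0],0]
    - [[8,0,0],[0,0,0],0]
    - [[10,0,0],[0,0,0],0]
    - [[12,0,0],[0,0,0],0]
    - [[13,0,0],[0,0,0],0]
    - [[14,0,0],[0,0,0],0]

```text
time_s: 10.25
ee_pos: [0.5624, 0.101, 0.0391]
orientation: [0.977, 0.211, -0.001, 0.0]
force: [-10.4, -5.1, 16.2]
width: 0.0002
grip_force: 7.9
```

Request:
move_arm:
  deltas:
    - [[-1,0,-0.5],[0,0,0],0]
    - [[-1,0,-5],[0,0,0],0]
    - [[-1,0,-30],[0,0,0],0]
    - [[-1,0,-60],[0,0,0],0]
    - [[-1,0,-90],[0,0,0],0]
    - [[-30,20,-120],[0,0,0],0.2]
    - [[-70,40,-140],[0,0,0],0.4]
    - [[-100,70,-140],[0,0,0],0.4]

```text
time_s: 11.05
ee_pos: [0.5011, -0.0041, 0.1812]
orientation: [0.977, 0.212, 0.002, 0.001]
force: [1.1, -0.1, -1.5]
width: 0.0344
grip_force: 0.0
```

```bash
python3 - <<'E'
from h import *
p,d=bot.grab_frame("top"); W=cloud("top",d)*1000
cv2.imwrite("pics/t3.png",cv2.resize(p[140:360,150:420],None,fx=2.5,fy=2.5)[:,:,::-1])
q=W[...,:2]-C; bx=q@[np.cos(A),np.sin(A)]; by=q@[-np.sin(A),np.cos(A)]
for c,m in (("A",(abs(by)<40)),):
  for x in range(-130,40,4):
    s=m&(bx>x)&(bx<x+4)&(d>0); print(x,np.median(W[s][:,2]).round(0),end="; ")
go(489,-118.5,60,6.2)
E
```

```text
-130 525.0; -126 506.0; -122 501.0; -118 517.0; -114 507.0; -110 517.0; -106 515.0; -102 513.0; -98 510.0; -94 508.0; -90 505.0; -86 503.0; -82 500.0; -78 498.0; -74 495.0; -70 493.0; -66 490.0; -62 488.0; -58 485.0; -54 481.0; -50 474.0; -46 16.0; -42 31.0; -38 30.0; -34 31.0; -30 33.0; -26 41.0; -22 42.0; -18 41.0; -14 41.0; -10 41.0; -6 41.0; -2 41.0; 2 41.0; 6 41.0; 10 41.0; 14 48.0; 18 52.0; 22 51.0; 26 52.0; 30 51.0; 34 51.0; 38 51.0; t 11.1 tcp [499.2  -8.5 180. ] yaw 24.37 box [-111.4  -74.1] F [ 1.9 -3.1  0.4] w 34.2 g 0.0 z [ 0.002 -0.002 -1.   ]
delta [-54.7  95.7 120.1] wz 18.2
```

View pics/t3.png

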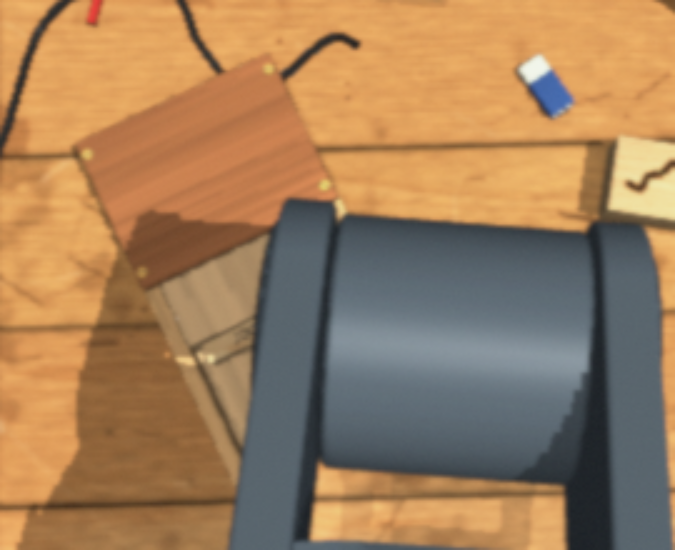

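The picture and depth profile put the panel's front edge at box x ≈ -28 and the fixed top's edge at +16, so the panel is fully open and the box hasn't moved. Next is the stick.

Request:
move_arm:
  deltas:
    - [[-18,32,20],[0,0,6],0.4]
    - [[-36,64,50],[0,0,12],0.4]
    - [[-54,95,80],[0,0,18.2],0.4]
    - [[-55,96,110],[0,0,18.2],0.4]
    - [[-55,96,130],[0,0,18.2],0.4]
    - [[-55,96,135],[0,0,18.2],0.4]
    - [[-55,96,135],[0,0,18.2],0.4]
    - [[-55,96,135],[0,0,18.2],0.4]

```text
time_s: 11.9
ee_pos: [0.4915, -0.1137, 0.0446]
orientation: [0.999, 0.054, 0.001, 0.0]
force: [-1.0, 0.2, -0.2]
width: 0.0344
grip_force: 0.0
```

```bash
python3 - <<'E'
from h import *
go(489,-118.5,3,6.2)
k=bot.camera_params("wrist"); print({a:np.round(b,4).tolist() for a,b in k.items()})
p,d=bot.grab_frame("wrist"); cv2.imwrite("pics/w4.png",p[:,:,::-1])
E
```

```text
t 11.9 tcp [ 491.5 -113.7   44.6] yaw 6.22 box [-161.8 -166.7] F [-1.   0.2 -0.2] w 34.4 g 0.0 z [ 0.001 -0.    -1.   ]
delta [-3.1  4.5 41.6] wz 0.0
{'fx': 371.6483, 'fy': 371.6483, 'cx': 323.4065, 'cy': 236.8949, 'T_tool_cam': [[-0.0005, 0.9601, 0.2797, 0.0707], [1.0, 0.0003, 0.0005, -0.0011], [0.0004, 0.2797, -0.9601, -0.1425], [0.0, 0.0, 0.0, 1.0]]}
```

View pics/w4.png

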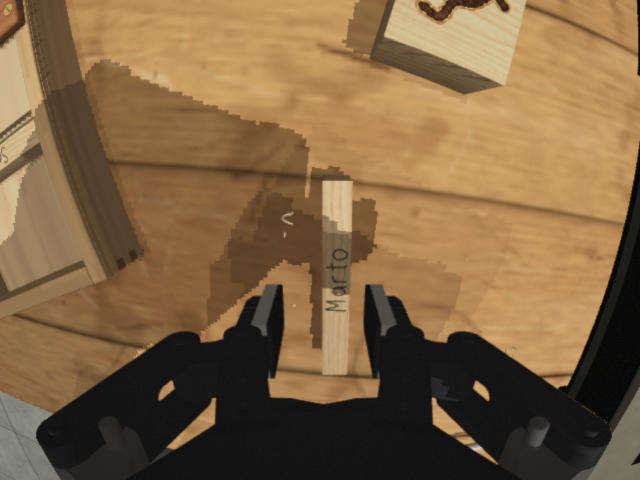

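The stick lies between the fingers at about (337,280), some 5 mm to the right of centre, which matches the computed shift.

Request:
move_arm:
  deltas:
    - [[-3,4.5,0],[0,0,0],0.4]
    - [[-3,4.5,15],[0,0,0],0.4]
    - [[-3,4.5,30],[0,0,0],0.4]
    - [[-3,4.5,38],[0,0,0],0.4]
    - [[-3,4.5,41],[0,0,0],0.4]
    - [[-3,4.5,41],[0,0,0],0.4]
    - [[-3,4.5,41],[0,0,0],0.2]
    - [[-3,4.5,41],[0,0,0],0.1]
  force: 30

```text
time_s: 12.75
ee_pos: [0.4888, -0.1187, 0.0034]
orientation: [0.999, 0.054, 0.001, 0.0]
force: [0.2, -1.2, 1.1]
width: 0.0128
grip_force: 30.0
```

Request:
move_arm:
  deltas:
    - [[0,0,0],[0,0,0],0]
    - [[0,0,0],[0,0,0],0]
    - [[0,0,0],[0,0,0],0]
    - [[0,0,0],[0,0,0],0]
    - [[0,0,-2],[0,0,0],0]
    - [[0,0,-10],[0,0,0],0]
    - [[0,0,-40],[0,0,0],0]
    - [[0,0,-80],[0,0,0],0]

```text
time_s: 13.55
ee_pos: [0.4873, -0.1182, 0.0829]
orientation: [0.999, 0.054, -0.001, -0.001]
force: [0.3, 0.5, -0.1]
width: 0.0124
grip_force: 29.9
```

```bash
python3 - <<'E'
from h import *
gobox(-76,0,110,114.4)
E
```

```text
t 13.55 tcp [ 487.3 -118.2   82.9] yaw 6.2 box [-167.5 -169.1] F [ 0.3  0.5 -0.1] w 12.4 g 29.9 z [-0.003  0.001 -1.   ]
delta [  34.  -189.2  -26.9] wz -108.2
```

Request:
move_arm:
  deltas:
    - [[0,0,-10],[0,0,-8],0]
    - [[2,-10,-20],[0,0,-16],0]
    - [[5,-30,-30],[0,0,-24],0]
    - [[9,-55,-35],[0,0,-32],0]
    - [[15,-85,-35],[0,0,-40],0]
    - [[20,-115,-35],[0,0,-48],0]
    - [[26,-145,-35],[0,0,-56],0]
    - [[30,-170,-35],[0,0,-64],0]

```text
time_s: 14.35
ee_pos: [0.4998, 0.0552, 0.1183]
orientation: [0.816, 0.577, 0.0, 0.0]
force: [1.2, -1.1, 0.0]
width: 0.0126
grip_force: 29.9
```

```bash
python3 - <<'E'
from h import *
gobox(-77,0,100,114.4)
E
```

```text
t 14.35 tcp [499.8  55.2 118.3] yaw 70.55 box [-84.5 -16.3] F [ 1.2 -1.1  0. ] w 12.6 g 29.9 z [ 0.  0. -1.]
delta [17.  -5.9 18.3] wz -43.9
```

Request:
move_arm:
  deltas:
    - [[4,-1,3],[0,0,-8],0]
    - [[8,-2,6],[0,0,-16],0]
    - [[12,-4,10],[0,0,-24],0]
    - [[15,-5,14],[0,0,-32],0]
    - [[17,-6,18],[0,0,-40],0]
    - [[17,-6,18],[0,0,-44],0]
    - [[17,-6,18],[0,0,-44],0]
    - [[17,-6,18],[0,0,-44],0]

```text
time_s: 15.15
ee_pos: [0.5, 0.0717, 0.1001]
orientation: [0.544, 0.839, 0.0, 0.0]
force: [0.1, 0.7, 0.4]
width: 0.0129
grip_force: 29.9
```

```bash
python3 - <<'E'
from h import *
gobox(-77,0,50,114.4)
p,d=bot.grab_frame("wrist"); cv2.imwrite("pics/w5.png",p[:,:,::-1])
E
```

```text
t 15.15 tcp [500.   71.7 100.1] yaw 114.06 box [-77.5  -1.4] F [0.1 0.7 0.4] w 12.9 g 29.9 z [ 0.  0. -1.]
delta [ 1.4  0.5 50.1] wz -0.3
```

View pics/w5.png

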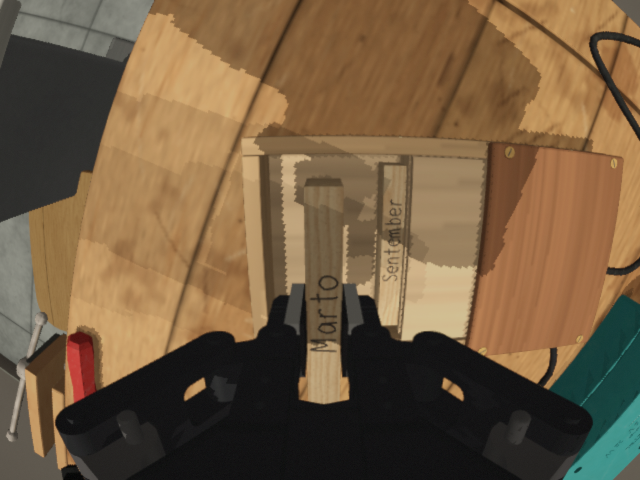

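The picture shows the held stick at x≈323, centred over the free part of the bay between the front rail (≈265) and the filed stick (≈390). Lowering it now.

Request:
move_arm:
  deltas:
    - [[1.4,0.5,15],[0,0,-0.3],0]
    - [[1.4,0.5,30],[0,0,-0.3],0]
    - [[1.4,0.5,45],[0,0,-0.3],0]
    - [[1.4,0.5,55],[0,0,-0.3],0]
    - [[1.4,0.5,62],[0,0,-0.3],0]
    - [[1.4,0.5,68],[0,0,-0.3],0]
    - [[1.4,0.5,73],[0,0,-0.3],0]
    - [[1.4,0.5,76],[0,0,-0.3],0]

```text
time_s: 16.0
ee_pos: [0.4999, 0.0733, 0.0235]
orientation: [0.541, 0.841, 0.0, 0.0]
force: [-0.9, -0.5, -0.1]
width: 0.013
grip_force: 29.9
```

Request:
move_arm:
  deltas:
    - [[0,0,3],[0,0,0],0]
    - [[0,0,6],[0,0,0],0]
    - [[0,0,9],[0,0,0],0]
    - [[0,0,11],[0,0,0],0]
    - [[0,0,12],[0,0,0],0]
    - [[0,0,12.5],[0,0,0],0]
    - [[0,0,13],[0,0,0],0]
    - [[0,0,13],[0,0,0],0]

```text
time_s: 16.8
ee_pos: [0.4998, 0.0732, 0.0107]
orientation: [0.541, 0.841, 0.0, 0.0]
force: [-0.6, 0.7, 0.1]
width: 0.0131
grip_force: 29.9
```

Request:
move_arm:
  deltas:
    - [[0,0,0.3],[0,0,0],0]
    - [[0,0,0.6],[0,0,0],0]
    - [[0,0,0.9],[0,0,0],0]
    - [[0,0,1.1],[0,0,0],0]
    - [[0,0,1.3],[0,0,0],0]
    - [[0,0,1.3],[0,0,0],0]
    - [[0,0,1.3],[0,0,0],0]
    - [[0,0,1.3],[0,0,0],0]

```text
time_s: 17.6
ee_pos: [0.4998, 0.0732, 0.0094]
orientation: [0.541, 0.841, 0.0, -0.0]
force: [-0.2, -0.4, -0.4]
width: 0.0127
grip_force: 29.9
```

Request:
move_arm:
  deltas:
    - [[0,0,0.3],[0,0,0],0]
    - [[0,0,0.5],[0,0,0],0]
    - [[0,0,0.7],[0,0,0],0]
    - [[0,0,0.8],[0,0,0],0]
    - [[0,0,0.8],[0,0,0],0]
    - [[0,0,0.8],[0,0,0],0]
    - [[0,0,0.8],[0,0,0],0]
    - [[0,0,0.8],[0,0,0],0]

```text
time_s: 18.4
ee_pos: [0.4999, 0.0732, 0.0093]
orientation: [0.541, 0.841, 0.0, 0.0]
force: [-3.5, -0.2, 13.4]
width: 0.0124
grip_force: 31.7
```

On the floor. Easing the force off, releasing a little and lifting out.

Request:
move_arm:
  deltas:
    - [[0,0,-0.4],[0,0,0],0]
    - [[0,0,-0.6],[0,0,0],0]
    - [[0,0,-0.6],[0,0,0],0.18]
    - [[0,0,-0.6],[0,0,0],0.22]
    - [[0,0,-0.6],[0,0,0],0.26]
    - [[0,0,-0.6],[0,0,0],0.26]
    - [[0,0,-0.6],[0,0,0],0.26]
    - [[0,0,-3],[0,0,0],0.26]

```text
time_s: 19.2
ee_pos: [0.4996, 0.0732, 0.0114]
orientation: [0.541, 0.841, -0.0, -0.0]
force: [-0.6, -0.2, -0.5]
width: 0.0224
grip_force: 0.0
```

Request:
move_arm:
  deltas:
    - [[0,0,-5],[0,0,0],0.26]
    - [[0,0,-12],[0,0,0],0.26]
    - [[0,0,-20],[0,0,0],0.26]
    - [[0,0,-30],[0,0,0],0.26]
    - [[0,0,-45],[0,0,0],0.26]
    - [[0,0,-65],[0,0,0],0.26]
    - [[0,0,-90],[0,0,8],0.1]
    - [[0,0,-100],[0,0,16],0]

```text
time_s: 20.0
ee_pos: [0.5007, 0.0733, 0.1144]
orientation: [0.655, 0.756, 0.001, 0.001]
force: [0.7, 0.2, 0.2]
width: 0.0002
grip_force: 0.0
```

```bash
python3 - <<'E'
from h import *
gobox(-6,0,60,24.4)
p,d=bot.grab_frame("wrist"); cv2.imwrite("pics/w6.png",p[:,:,::-1])
E
```

```text
t 20.0 tcp [500.7  73.3 114.4] yaw 98.18 box [-76.2  -0.2] F [0.7 0.2 0.2] w 0.2 g 0.0 z [ 0.003  0.    -1.   ]
delta [19.8 67.2 54.6] wz 73.8
```

View pics/w6.png

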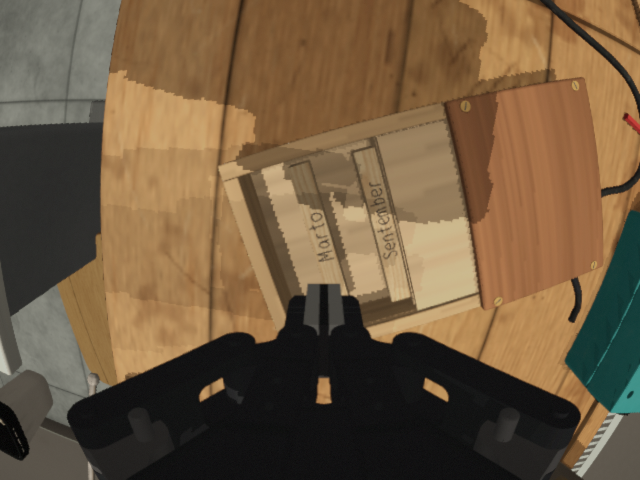

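The stick stands upright in the bay, parallel to the filed one. Now back to the panel.

Request:
move_arm:
  deltas:
    - [[5,16,0],[0,0,8],0]
    - [[10,32,5],[0,0,16],0]
    - [[15,48,10],[0,0,24],0]
    - [[19,65,20],[0,0,32],0]
    - [[19,65,30],[0,0,40],0]
    - [[19,65,30],[0,0,48],0]
    - [[19,65,30],[0,0,56],0]
    - [[19,65,30],[0,0,64],0]

```text
time_s: 20.85
ee_pos: [0.5611, 0.1016, 0.0815]
orientation: [0.955, 0.295, -0.0, -0.0]
force: [0.5, -0.6, 0.3]
width: 0.0002
grip_force: 0.0
```

```bash
python3 - <<'E'
from h import *
gobox(-8,0,42,24.4)
E
```

```text
t 20.85 tcp [561.1 101.6  81.5] yaw 34.34 box [-9.5  0.6] F [ 0.5 -0.6  0.3] w 0.2 g 0.0 z [-0. -0. -1.]
delta [ 1.4  0.9 39.5] wz 9.9
```

Request:
move_arm:
  deltas:
    - [[1.4,0.9,10],[0,0,5],0]
    - [[1.4,0.9,20],[0,0,9.9],0]
    - [[1.4,0.9,30],[0,0,9.9],0]
    - [[1.4,0.9,36],[0,0,9.9],0]
    - [[1.4,0.9,39],[0,0,9.9],0]
    - [[1.4,0.9,40],[0,0,9.9],0]
    - [[1.4,0.9,40.5],[0,0,9.9],0]
    - [[1.4,0.9,40.5],[0,0,9.9],0]

```text
time_s: 21.65
ee_pos: [0.5632, 0.1017, 0.0414]
orientation: [0.977, 0.213, 0.0, 0.0]
force: [-0.5, 0.3, 0.1]
width: -0.0
grip_force: 0.0
```

Request:
move_arm:
  deltas:
    - [[0,0,0.3],[0,0,0],0]
    - [[0,0,0.6],[0,0,0],0]
    - [[0,0,0.9],[0,0,0],0]
    - [[0,0,1.2],[0,0,0],0]
    - [[0,0,1.5],[0,0,0],0]
    - [[0,0,1.7],[0,0,0],0]
    - [[0,0,1.7],[0,0,0],0]
    - [[0,0,1.7],[0,0,0],0]

```text
time_s: 22.45
ee_pos: [0.5629, 0.1017, 0.0395]
orientation: [0.977, 0.213, -0.0, 0.0]
force: [-1.4, -0.0, 3.6]
width: 0.0001
grip_force: 2.2
```

Request:
move_arm:
  deltas:
    - [[0,0,0.2],[0,0,0],0]
    - [[0,0,0.4],[0,0,0],0]
    - [[0,0,0.5],[0,0,0],0]
    - [[0,0,0.5],[0,0,0],0]
    - [[-1,0,0.5],[0,0,0],0]
    - [[-2,0,0.5],[0,0,0],0]
    - [[-4,0,0.5],[0,0,0],0]
    - [[-6,0,0.5],[0,0,0],0]

```text
time_s: 23.25
ee_pos: [0.5582, 0.0993, 0.0393]
orientation: [0.977, 0.213, 0.001, 0.0]
force: [2.9, 1.4, 5.7]
width: -0.0001
grip_force: 2.7
```

Request:
move_arm:
  deltas:
    - [[0,0,0.2],[0,0,0],0]
    - [[0,0,0.4],[0,0,0],0]
    - [[-1,0,0.4],[0,0,0],0]
    - [[-3,0,0.4],[0,0,0],0]
    - [[-5,0,0.4],[0,0,0],0]
    - [[-7,0,0.4],[0,0,0],0]
    - [[-9,0,0.4],[0,0,0],0]
    - [[-12,0,0.4],[0,0,0],0]

```text
time_s: 24.05
ee_pos: [0.5476, 0.0944, 0.0391]
orientation: [0.977, 0.213, 0.001, 0.0]
force: [3.8, 3.0, 6.5]
width: 0.0
grip_force: 3.4
```

```bash
cat > prof.py <<'E'
from h import *
st(); p,d=bot.grab_frame("scene"); W=cloud("scene",d)*1000
q=W[...,:2]-C; bx=q@[np.cos(A),np.sin(A)]; by=q@[-np.sin(A),np.cos(A)]
for y0,y1 in ((-50,-15),(15,50)):
  print(y0,[(x,float(np.median(W[s][:,2]).round())) for x in range(-124,-10,3) for s in [(by>y0)&(by<y1)&(bx>x)&(bx<x+3)&(d>0)&(W[...,2]<60)] if s.sum()>3])
cv2.imwrite("pics/s%d.png"%int(bot.observe()["time_s"]*10),cv2.resize(p[230:350,160:400],None,fx=3,fy=3)[:,:,::-1])
E
python3 prof.py
```

```text
t 24.05 tcp [547.6  94.4  39.1] yaw 24.59 box [-24.8  -0.4] F [3.8 3.  6.5] w 0.0 g 3.4 z [ 0.003  0.    -1.   ]
-50 [(-124, 41.0), (-121, 41.0), (-118, 41.0), (-115, 32.0), (-112, 5.0), (-109, 5.0), (-106, 5.0), (-103, 5.0), (-100, 5.0), (-97, 5.0), (-94, 6.0), (-91, 5.0), (-88, 5.0), (-85, 28.0), (-82, 28.0), (-79, 28.0), (-76, 28.0), (-73, 25.0), (-70, 5.0), (-67, 5.0), (-64, 6.0), (-61, 5.0), (-58, 5.0), (-55, 5.0), (-52, 5.0), (-49, 5.0), (-46, 5.0), (-43, 27.0), (-40, 39.0), (-37, 39.0), (-13, 39.0)]
15 [(-124, 41.0), (-121, 41.0), (-118, 41.0), (-115, 41.0), (-85, 29.0), (-82, 29.0), (-79, 29.0), (-76, 29.0), (-73, 28.0), (-43, 28.0), (-40, 38.0), (-37, 39.0), (-34, 39.0), (-31, 39.0), (-28, 39.0), (-25, 39.0), (-22, 39.0), (-19, 39.0), (-16, 39.0), (-13, 39.0)]
```

The panel is moving, but the fingers have slipped to about 15 mm behind its front edge. I'll reseat them further back and press a little harder.

Request:
move_arm:
  deltas:
    - [[0,0,-3],[0,0,0],0]
    - [[4,0,-3],[0,0,0],0]
    - [[9,0,-3],[0,0,0],0]
    - [[9,0,-1],[0,0,0],0]
    - [[9,0,-0.4],[0,0,0],0]
    - [[9,0,0],[0,0,0],0]
    - [[9,0,0.2],[0,0,0],0]
    - [[9,0,0.3],[0,0,0],0]

```text
time_s: 24.9
ee_pos: [0.5552, 0.098, 0.039]
orientation: [0.977, 0.213, 0.0, 0.0]
force: [-2.7, 0.6, 14.6]
width: -0.0
grip_force: 7.0
```

Request:
move_arm:
  deltas:
    - [[-1,0,-0.1],[0,0,0],0]
    - [[-3,0,-0.1],[0,0,0],0]
    - [[-6,0,-0.1],[0,0,0],0]
    - [[-9,0,-0.1],[0,0,0],0]
    - [[-12,0,-0.1],[0,0,0],0]
    - [[-15,0,-0.1],[0,0,0],0]
    - [[-18,0,-0.1],[0,0,0],0]
    - [[-21,0,-0.1],[0,0,0],0]

```text
time_s: 25.7
ee_pos: [0.5372, 0.0897, 0.0391]
orientation: [0.977, 0.213, 0.002, -0.0]
force: [3.8, 3.6, 8.0]
width: -0.0
grip_force: 3.7
```

```bash
python3 prof.py
```

```text
t 25.7 tcp [537.2  89.7  39.1] yaw 24.59 box [-36.2  -0.4] F [3.8 3.6 8. ] w -0.0 g 3.7 z [ 0.004  0.001 -1.   ]
-50 [(-124, 41.0), (-121, 41.0), (-118, 41.0), (-115, 32.0), (-112, 5.0), (-109, 5.0), (-106, 5.0), (-103, 6.0), (-100, 5.0), (-97, 5.0), (-94, 5.0), (-91, 5.0), (-88, 5.0), (-85, 28.0), (-82, 28.0), (-79, 28.0), (-76, 28.0), (-73, 24.0), (-70, 5.0), (-67, 5.0), (-64, 5.0), (-61, 6.0), (-58, 39.0), (-55, 39.0), (-52, 39.0), (-49, 39.0), (-25, 39.0), (-22, 39.0), (-19, 39.0), (-16, 39.0), (-13, 39.0)]
15 [(-124, 41.0), (-121, 41.0), (-118, 42.0), (-115, 40.0), (-85, 28.0), (-82, 28.0), (-79, 28.0), (-76, 29.0), (-73, 29.0), (-61, 39.0), (-58, 39.0), (-55, 39.0), (-52, 39.0), (-49, 39.0), (-46, 39.0), (-43, 39.0), (-40, 39.0), (-37, 39.0), (-34, 39.0), (-31, 39.0), (-28, 39.0), (-25, 39.0), (-22, 39.0), (-19, 39.0), (-16, 39.0), (-13, 39.0)]
```

Request:
move_arm:
  deltas:
    - [[-3,0,0.2],[0,0,0],0]
    - [[-6,0,0.2],[0,0,0],0]
    - [[-9,0,0.2],[0,0,0],0]
    - [[-12,0,0.2],[0,0,0],0]
    - [[-15,0,0.2],[0,0,0],0]
    - [[-18,0,0.2],[0,0,0],0]
    - [[-21,0,0.2],[0,0,0],0]
    - [[-24,0,0.2],[0,0,0],0]

```text
time_s: 26.55
ee_pos: [0.5153, 0.0797, 0.0389]
orientation: [0.977, 0.213, 0.002, -0.0]
force: [2.3, 3.3, 7.7]
width: 0.0001
grip_force: 4.0
```

Request:
move_arm:
  deltas:
    - [[-3,0,0.2],[0,0,0],0]
    - [[-6,0,0.2],[0,0,0],0]
    - [[-9,0,0.2],[0,0,0],0]
    - [[-12,0,0.2],[0,0,0],0]
    - [[-14,0,0.2],[0,0,0],0]
    - [[-16,0,0.2],[0,0,0],0]
    - [[-18,0,0.2],[0,0,0],0]
    - [[-20,0,0.2],[0,0,0],0]

```text
time_s: 27.35
ee_pos: [0.4972, 0.0714, 0.0387]
orientation: [0.977, 0.213, 0.002, 0.0]
force: [3.2, 4.3, 9.3]
width: 0.0003
grip_force: 4.3
```

```bash
python3 prof.py
```

```text
t 27.35 tcp [497.2  71.4  38.7] yaw 24.59 box [-80.2  -0.5] F [3.2 4.3 9.3] w 0.3 g 4.3 z [ 0.004  0.001 -1.   ]
-50 [(-124, 41.0), (-121, 41.0), (-118, 42.0), (-115, 34.0), (-112, 5.0), (-109, 5.0), (-103, 39.0), (-100, 39.0), (-97, 39.0), (-94, 39.0), (-70, 39.0), (-67, 39.0), (-64, 39.0), (-61, 39.0), (-58, 39.0), (-55, 39.0), (-52, 39.0), (-49, 39.0), (-46, 39.0), (-43, 39.0), (-40, 39.0), (-37, 39.0), (-34, 39.0), (-31, 39.0), (-28, 39.0), (-25, 39.0), (-22, 39.0), (-19, 39.0), (-16, 39.0), (-13, 39.0)]
15 [(-124, 41.0), (-121, 41.0), (-118, 41.0), (-115, 41.0), (-103, 39.0), (-100, 39.0), (-97, 39.0), (-94, 39.0), (-91, 39.0), (-88, 39.0), (-85, 39.0), (-82, 39.0), (-79, 39.0), (-76, 39.0), (-73, 39.0), (-70, 39.0), (-67, 39.0), (-64, 38.0), (-61, 39.0), (-58, 39.0), (-55, 39.0), (-52, 39.0), (-49, 39.0), (-46, 39.0), (-43, 39.0), (-40, 39.0), (-37, 39.0), (-34, 39.0), (-31, 39.0), (-28, 39.0), (-25, 39.0), (-22, 39.0), (-19, 39.0), (-16, 39.0), (-13, 39.0)]
```

Request:
move_arm:
  deltas:
    - [[-1,0,0],[0,0,0],0]
    - [[-2,0,0],[0,0,0],0]
    - [[-3,0,0],[0,0,0],0]
    - [[-4,0,0],[0,0,0],0]
    - [[-5,0,0],[0,0,0],0]
    - [[-6,0,0],[0,0,0],0]
    - [[-7,0,0],[0,0,0],0]
    - [[-8,0,0],[0,0,0],0]

```text
time_s: 28.2
ee_pos: [0.4899, 0.068, 0.0386]
orientation: [0.977, 0.213, 0.002, 0.0]
force: [3.1, 4.5, 8.1]
width: -0.0002
grip_force: 4.1
```

Still only the sliding force, so not home yet. Creeping on.

Request:
move_arm:
  deltas:
    - [[-0.3,0,0.1],[0,0,0],0]
    - [[-0.6,0,0.1],[0,0,0],0]
    - [[-0.9,0,0.1],[0,0,0],0]
    - [[-1.2,0,0.1],[0,0,0],0]
    - [[-1.5,0,0.1],[0,0,0],0]
    - [[-1.8,0,0.1],[0,0,0],0]
    - [[-2,0,0.1],[0,0,0],0]
    - [[-2,0,0.1],[0,0,0],0]

```text
time_s: 29.0
ee_pos: [0.4884, 0.0671, 0.0386]
orientation: [0.977, 0.213, 0.002, 0.0]
force: [4.4, 4.6, 8.7]
width: -0.0
grip_force: 4.1
```

Request:
move_arm:
  deltas:
    - [[-0.3,0,0.1],[0,0,0],0]
    - [[-0.6,0,0.1],[0,0,0],0]
    - [[-0.9,0,0.1],[0,0,0],0]
    - [[-1.2,0,0.1],[0,0,0],0]
    - [[-1.5,0,0.1],[0,0,0],0]
    - [[-1.8,0,0.1],[0,0,0],0]
    - [[-2,0,0.1],[0,0,0],0]
    - [[-2,0,0.1],[0,0,0],0]

```text
time_s: 29.8
ee_pos: [0.4868, 0.0662, 0.0386]
orientation: [0.977, 0.213, 0.002, 0.0]
force: [3.8, 3.1, 7.4]
width: -0.0
grip_force: 4.1
```

```bash
python3 prof.py; ls pics
```

```text
t 29.8 tcp [486.8  66.2  38.6] yaw 24.59 box [-91.8  -1. ] F [3.8 3.1 7.4] w -0.0 g 4.1 z [ 0.005  0.001 -1.   ]
-50 [(-124, 41.0), (-121, 41.0), (-118, 41.0), (-115, 41.0), (-112, 39.0), (-109, 39.0), (-106, 39.0), (-82, 39.0), (-79, 39.0), (-76, 39.0), (-73, 39.0), (-70, 39.0), (-67, 39.0), (-64, 39.0), (-61, 39.0), (-58, 39.0), (-55, 39.0), (-52, 39.0), (-49, 39.0), (-46, 39.0), (-43, 39.0), (-40, 39.0), (-37, 39.0), (-34, 39.0), (-31, 39.0), (-28, 39.0), (-25, 39.0), (-22, 39.0), (-19, 39.0), (-16, 39.0), (-13, 39.0)]
15 [(-124, 41.0), (-121, 41.0), (-118, 42.0), (-115, 41.0), (-112, 39.0), (-109, 39.0), (-106, 39.0), (-103, 39.0), (-100, 39.0), (-97, 39.0), (-94, 39.0), (-91, 39.0), (-88, 39.0), (-85, 39.0), (-82, 39.0), (-79, 39.0), (-76, 39.0), (-73, 39.0), (-70, 39.0), (-67, 39.0), (-64, 39.0), (-61, 39.0), (-58, 39.0), (-55, 39.0), (-52, 39.0), (-49, 39.0), (-46, 39.0), (-43, 39.0), (-40, 39.0), (-37, 39.0), (-34, 39.0), (-31, 39.0), (-28, 39.0), (-25, 39.0), (-22, 39.0), (-19, 39.0), (-16, 39.0), (-13, 39.0)]
s2.png
s241.png
s257.png
s274.png
s298.png
scene1.png
t3.png
top1.png
w4.png
w5.png
w6.png
```

The gap is closed to within the camera's resolution. I'll make sure with a fresh, firmer pull.

Request:
move_arm:
  deltas:
    - [[0,0,-3],[0,0,0],0]
    - [[4,-1,-3],[0,0,0],0]
    - [[6,-1,-3],[0,0,0],0]
    - [[6,-1,-1],[0,0,0],0]
    - [[6,-1,-0.5],[0,0,0],0]
    - [[6,-1,-0.3],[0,0,0],0]
    - [[6,-1,-0.2],[0,0,0],0]
    - [[6,-1,-0.2],[0,0,0],0]

```text
time_s: 30.65
ee_pos: [0.4898, 0.0693, 0.0384]
orientation: [0.977, 0.213, -0.0, 0.0]
force: [-5.0, -0.6, 14.8]
width: 0.0001
grip_force: 7.3
```

Request:
move_arm:
  deltas:
    - [[-0.5,0,0],[0,0,0],0]
    - [[-1,0,0],[0,0,0],0]
    - [[-1.5,0,0],[0,0,0],0]
    - [[-2,0,0],[0,0,0],0]
    - [[-2.3,0,0],[0,0,0],0]
    - [[-2.6,0,0],[0,0,0],0]
    - [[-2.8,0,0],[0,0,0],0]
    - [[-3,0,0],[0,0,0],0]

```text
time_s: 31.45
ee_pos: [0.4889, 0.0684, 0.0387]
orientation: [0.977, 0.213, 0.002, 0.0]
force: [4.6, 4.1, 8.2]
width: 0.0001
grip_force: 3.9
```

Request:
move_arm:
  deltas:
    - [[0,0,0.2],[0,0,0],0]
    - [[0,0,0.4],[0,0,0],0]
    - [[-0.4,0,0.4],[0,0,0],0]
    - [[-0.8,0,0.4],[0,0,0],0]
    - [[-1.1,0,0.4],[0,0,0],0]
    - [[-1.4,0,0.4],[0,0,0],0]
    - [[-1.6,0,0.4],[0,0,0],0]
    - [[-1.6,0,0.4],[0,0,0],0]

```text
time_s: 32.25
ee_pos: [0.4879, 0.0678, 0.0385]
orientation: [0.977, 0.213, 0.003, 0.0]
force: [4.8, 3.2, 8.8]
width: -0.0
grip_force: 4.7
```

Request:
move_arm:
  deltas:
    - [[0,0,-1],[0,0,0],0]
    - [[0,0,-5],[0,0,0],0]
    - [[0,0,-30],[0,0,0],0]
    - [[0,0,-60],[0,0,0],0]
    - [[0,0,-90],[0,0,0],0]
    - [[-20,30,-110],[0,0,0],0]
    - [[-50,60,-110],[0,0,0],0]
    - [[-80,90,-110],[0,0,0],0]

```text
time_s: 33.05
ee_pos: [0.4496, -0.0487, 0.1478]
orientation: [0.977, 0.214, 0.0, 0.0]
force: [0.9, -0.6, -0.3]
width: -0.0002
grip_force: 0.0
```

```bash
python3 - <<'E'
from h import *
st(); p,d=bot.grab_frame("scene"); z=np.load("scene.npz")
a,b=[cv2.resize(i[245:345,250:380],None,fx=6,fy=6,interpolation=cv2.INTER_CUBIC)[:300,:] for i in (z["p"],p)]
cv2.imwrite("pics/cmp.png",np.vstack([a,b])[:600,:,::-1])
W=cloud("scene",d)*1000;W0=cloud("scene",z["d"])*1000
m=np.load("scene_till.npy"); print("box diff", np.abs(W-W0)[m].mean(0).round(2), np.abs(p.astype(int)-z["p"])[m].mean())
E
```

```text
t 33.05 tcp [449.6 -48.7 147.8] yaw 24.66 box [-173.2  -90.3] F [ 0.9 -0.6 -0.3] w -0.2 g 0.0 z [ 0. -0. -1.]
box diff [3.16 5.47 4.02] 16.91227192606355
```

View pics/cmp.png

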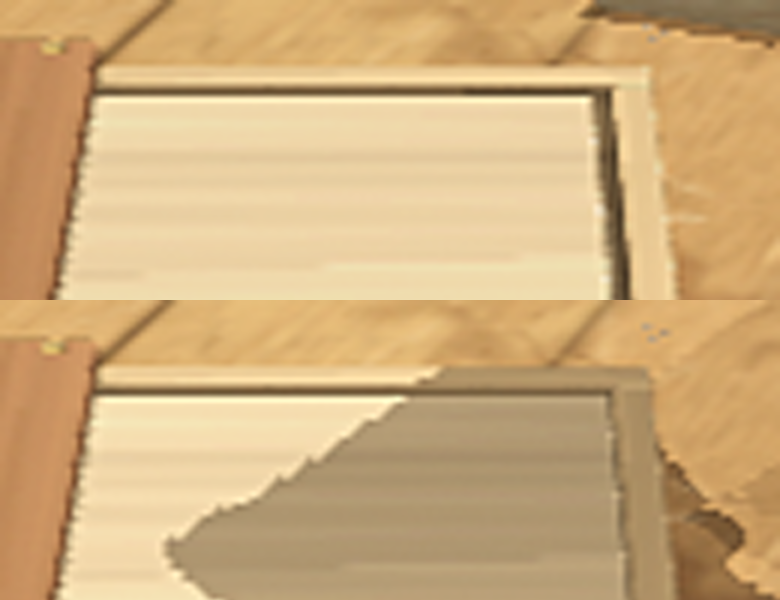

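The comparison shows the panel now tight against the front rail. It's closer than at the start, when a dark gap showed at x≈605 in the crop. The box outline hasn't changed.

Request:
move_arm:
  deltas:
    - [[0,0,0],[0,0,0],0]
    - [[0,0,0],[0,0,0],0]
    - [[0,0,0],[0,0,0],0]
    - [[0,0,0],[0,0,0],0]
    - [[0,0,0],[0,0,0],0]
    - [[0,0,0],[0,0,0],0]
    - [[0,0,0],[0,0,0],0]
    - [[0,0,0],[0,0,0],0]

```text
time_s: 33.9
ee_pos: [0.4504, -0.0477, 0.1475]
orientation: [0.977, 0.213, -0.0, -0.0]
force: [0.2, -0.4, 0.6]
width: 0.0002
grip_force: 0.0
```

```bash
python3 -c "
from rig import bot
print(bot.sign_off())"
```

```text
the job is handed in; nothing more can be done
None
```

The stick stands in the bay beside the filed one and the panel is slid fully home; I saw no movement of the box, and the job was handed in at about 34 s (no verdict was returned).

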